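Fit the trimming chuck to the tabletop wheel

ROBOT

A 6-joint arm with a two-finger parallel gripper is mounted at the origin on a cart in front of the work surface, level with it; the furniture and walls round the work are solid. World frame = base frame: x ahead of the robot, y to its left, z up, the work surface at z = 0. Lengths are in mm, angles in rad, forces in N, time in s.
With the tool pointing down it reaches from about 350 to 975 mm from the base axis. Payload 7.1 kg.
Tool frame: the origin (TCP) lies at the centre of the arm's flange, where the gripper is bolted on; the fingertips stand 182 mm ahead of it and the grasp point (between the pads) lies 163 mm ahead of it; z points along the fingers, y is the line along which they close (so a half turn about z gives the same grasp; the last joint's range is limited). The gripper opens to 88 mm and grips with 3 to 60 N. Pads are 20 mm wide; open, the fingers measure 115 mm over their backs; the gripper's body (75 mm by 178 mm) begins 61 mm behind the grasp point.
Start: joints at [-1.344, 0.423, 1.63, -0, 1.089, -0.019], TCP at [152.102, -606.194, 404.675] pointing down, gripper open.
Joint ranges: [-3, 3], [-0.9, 2.11], [0.09, 2.58], [-1.31, 4.45], [0.11, 2.69], [-2.54, 2.54]. Speed limits (rad/s): [2.39, 2.39, 3.01, 3.14, 3.14, 3.14].

INTERFACE

Orientations are given as a rotation vector (axis times angle).
In Python, from workcell import readout, get_image, ctrl gives the robot as it stands.
- The arm moves only by the tool step_arm, never from a script. Its argument "targets" is a list that holds one entry, the list of rows, each a list of 7 numbers: the shift along the world's x, y, z as a fraction of full scale, then the turn, a rotation vector about the world's x, y, z as a fraction of full scale, then the opening, from 0 (shut) to 1 (fully open). In form: [[[dx, dy, dz, wx, wy, wz, claw], ...]]. A call has exactly 5 rows; each row shifts and turns the commanded pose from where the row before left it; what a row does not reach is not made up. Full scale, the value 1, is 0.05 m for a shift and 4 degrees for a turn. A row lasts 1/8 s, in which the tool goes at most 62.5 mm and 10.7 degrees, less where a joint would pass 70% of its speed; a pose out of reach is approached as far as the arm can. A call with a number of a shift or a turn outside -1 to 1 is refused whole. A call with a gripper value outside its range is refused whole. The fingers move at their own pace and stop on an object; the grip force is fixed at half the most. Time passes only in rows, so rows that do not move let the fingers close, or fill a call up. It gives the time, the measured TCP pose, the force, the opening and the grip force at its end, in the units of the state.
- readout.get_obs(): the state, without advancing time (a new reading comes with each control period).
- get_image(name): name is "side" or "top"; returns a dict with "pixels" (420x560x3 uint8, red, green, blue), "intrinsics" (3x3 intrinsics, pixels), "k1" (the pictures are not rectified: a ray, as slopes to the right and down, at radius r is drawn at 1 + k1 r^2 times it, then the intrinsics apply), "extrinsics" (4x4, takes a point from world to camera coordinates). Camera axes: x right, y down, z forward; pixel columns grow to the right and rows downward; lengths in mm; the calibration is good to about 2 mm. A picture is of the moment at which its call begins. There is no depth.
- ctrl.close_job(): hands the job in; it is judged then, once.
The state is a dict: "t": time; "qpos": joint angles; "qvel": joint speeds; "joint_torque": joint torques, N m; "ee_pos": TCP position; "orientation": TCP orientation; "ft_force": force on the tool from outside, world axes, zero at the start; "moment": the same for the moment, N m; "width": finger opening in mm; "grasp_force": force on a finger pad.
Only numpy, scipy, OpenCV 4.12 (cv2) and the standard library are available. Lean on these libraries where they do the work, as an engineer would, in place of code of your own. Each camera call takes 0.05 s, during which the arm holds its last target. There are 200 camera calls.

TASK

Mount the trimming chuck on the small electric wheel: set its bore over the spindle nose, then turn it under light pressure until its drive hole drops over the drive pin, and leave it fully home, flat on the wheel head. Be gentle with the wheel's bearing, do not lean on it or drop the chuck, and leave the other pots and tools alone.

Things in the scene. Friction and masses are not known exactly. Their poses are not given: they have to be found in the camera images.
- chuck: loose trimming chuck, about 0.3 kg: a round plywood bat, 140 mm across, 15 mm thick, with an upright round beech post in its middle, 50 mm across, from the bat's top to 67 mm above its underside, under a black rubber pad (top at 76.5 mm). Take it round the post. Origin: centre of the bat's underside, z up. Bore for the spindle on its axis, in the underside: 18 mm across, 15 mm deep.
- drive_hole (a point): the chuck's drive hole, at the bat's underside: a round hole right through the bat, 10 mm across, 38 mm from the chuck's axis towards the chuck's own -x, beside the post and seen from above. Axes as the chuck's.
- wheel: small electric tabletop wheel, fixed to the table: round white housing 200 mm across; a control pod at its front, the wheel's own -x, reaches 139 mm from the axis. Origin on the axis at the table top, z up. The round aluminium head on top, 150 mm across, can turn on the axis but is stiff (about 0.35 N m); its angle is not measured.
- head_face (a point): centre of the wheel head's flat upper face, 94 mm above the table; axes as the wheel housing's. From the face rise the steel spindle nose on the axis (16 mm across, 14 mm high, its top 5 mm tapering to 8 mm) and a steel drive pin, 8 mm across, 7 mm high, 38 mm from the axis, somewhere within 0.75 rad (about 43 degrees) either side of the wheel's own -x.
- clay_pot: bystander: leather-hard grey cup, 101 mm across and 101 mm high, standing rim down on the head (113 mm above the table, 210 mm across) of a fixed banding wheel between the chuck and the electric wheel, so that its top is 214 mm above the table; origin at the centre of its underside
- pinch_cup: bystander: small speckled grey cup, 62 mm across and 60 mm high; origin at the centre of its underside
- ribbon_tool: bystander: double-ended ribbon tool lying flat, 181 mm long along its own y, 16 mm thick; origin under its middle
There are look-alikes about, which are no part of the job. Several things have the shape of the chuck; the one meant has the colours described above.

How it is judged (in metres and radians):
At the end, for the whole second after the job is handed in: The chuck is on the wheel, its axis within 3 mm of the wheel's, its underside flat on the head (less than 2 mm above it, tilted less than 0.03 rad, which is possible only with the drive pin in the drive hole), at rest (horizontal distance between chuck and wheel below 0.003 m and z of chuck in the frame of wheel between 0.091 and 0.096 m and angle between chuck's own z axis and vertical below 0.03 rad and linear speed of chuck below 0.01 m/s); the robot touches nothing.
It fails at once if the chuck is pressed or dropped on the wheel with more than 60 N (contact force between chuck and wheel above 60 N).
It fails at once if a pot or tool standing by is moved by more than 20 mm (distance of any of clay_pot, pinch_cup, ribbon_tool from where it was at the start of the episode above 0.02 m).
It also fails if it takes over 72 s, if anything falls off the work surface, if the arm or the gripper's body presses on something with over 40 N, if the wrist force passes 120 N, or if a joint passes its speed limit or range.

## Working session

There is one attempt and no reset: what is moved stays moved. The work goes in short steps, Python scripts to look and compute and a tool call to move; the robot and the scene stay as the last step left them, time stands still between calls to the robot, and variables do not carry over. Pictures are saved under pics/ and viewed, at most 10 in all, crops included, and the job is handed in when it is done.

Besides the shell and the picture viewer there is one more tool, called after "Call:" by a JSON object that holds its "name" and its "arguments", one argument or row to a line. step_arm: Moves the arm, as the interface text tells. Shift numbers are shares of 0.05 m and turn numbers shares of 4 degrees, none past 1 either way. Its arguments: {"type":"object","properties":{"targets":{"type":"array"}},"required":["targets"]}

```bash
mkdir -p pics; cat > h.py <<'E'
import numpy as np, cv2
from workcell import readout, get_image, ctrl
def shot(n,f=None):
    d=get_image(n)
    if f: cv2.imwrite('pics/'+f,cv2.cvtColor(d['pixels'],cv2.COLOR_RGB2BGR))
    return d
def ray(d,uv):
    K=np.array(d['intrinsics'],float);E=np.array(d['extrinsics'],float)
    D=np.array([d['k1'],0,0,0,0],float)
    p=cv2.undistortPoints(np.array([[uv]],float),K,D)[0,0]
    R,t=E[:3,:3],E[:3,3]
    return -R.T@t, R.T@np.array([p[0],p[1],1.])
def onz(d,uv,z):
    o,v=ray(d,uv); return o+v*(z-o[2])/v[2]
def proj(d,P):
    K=np.array(d['intrinsics'],float);E=np.array(d['extrinsics'],float)
    D=np.array([d['k1'],0,0,0,0],float)
    return cv2.projectPoints(np.array(P,float).reshape(-1,1,3),cv2.Rodrigues(E[:3,:3])[0],E[:3,3],K,D)[0][:,0]
E
python3 - <<'E'
from h import *
for n in('top','side'):
    d=shot(n,n+'0.png');o,_=ray(d,(280,210));print(n,o,onz(d,(280,210),0),d['k1'],d['intrinsics'])
print(readout.get_obs())
E
```

```text
top [ 314.01918884   35.41893302 1591.22756965] [594.71493906   6.73437856   0.        ] -0.08538385356296377 [[492.89639897   0.         282.07043851]
 [  0.         492.89639897 208.99987688]
 [  0.           0.           1.        ]]
side [  -2.82720526 1351.51454161 1078.44883231] [653.42042517 -92.9361818    0.        ] 0.07157062255665453 [[526.37478693   0.         285.65613217]
 [  0.         526.37478693 208.32805499]
 [  0.           0.           1.        ]]
{'t': 0.1, 'qpos': array([-1.34399405e+00,  4.23775383e-01,  1.63061364e+00,  3.03798686e-07,
        1.08859688e+00, -1.90128736e-02]), 'qvel': array([-8.58927760e-04, -6.67447800e-04, -1.13622014e-03,  8.76079334e-05,
        6.76102543e-05, -1.84122223e-04]), 'joint_torque': array([-4.37181134e-04, -5.45616853e+01, -2.74324983e+01,  6.44992897e-02,
        1.88517227e-02, -3.68708072e-05]), 'ee_pos': array([ 152.05215703, -605.96108072,  403.97238233]), 'orientation': array([-3.11651834e+00, -3.84983996e-01,  2.26446303e-04]), 'ft_force': array([-1.09826596, -0.27381443, -0.00907431]), 'moment': array([ 0.00824898, -0.01252924, -0.02495927]), 'grasp_force': 0.0, 'width': 88.1353502292719}
```

View pics/top0.png

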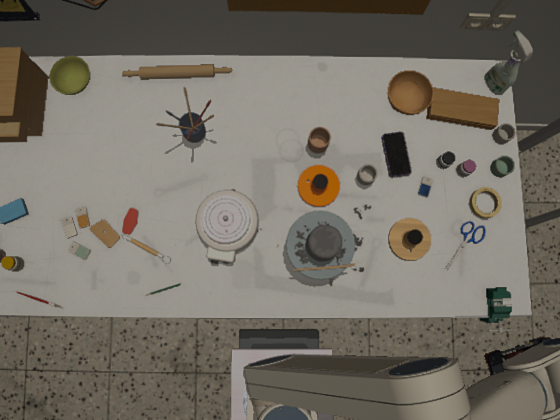

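View pics/side0.png

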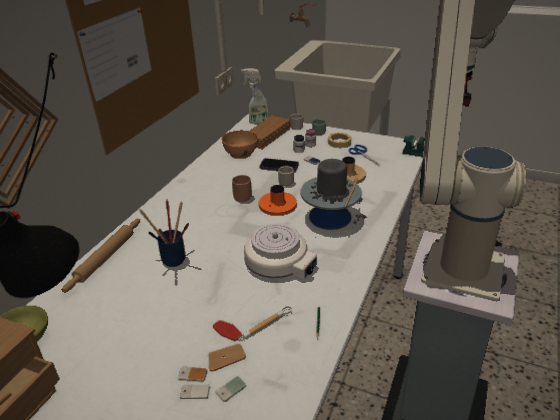

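The top view shows the plywood chuck at (410,239) (the orange one at (318,185) is a look-alike), the wheel at (227,220) with its pod at about (221,255), and the clay pot on the banding wheel at (322,243). In the side view the chuck is at (349,170), partly behind the banding wheel. Next I zoom in on the hole and the pin.

```bash
python3 - <<'E'
from h import *
a=cv2.imread('pics/top0.png');b=cv2.imread('pics/side0.png')
f=lambda im,x,y,w,h:cv2.resize(im[y:y+h,x:x+w],(400,300),interpolation=cv2.INTER_CUBIC)
o=np.vstack([np.hstack([f(a,377,215,64,48),f(a,187,186,96,72)]),np.hstack([f(b,310,140,80,60),f(b,232,212,96,72)])])
cv2.imwrite('pics/z0.png',o)
E
```

```text
(no output)
```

View pics/z0.png

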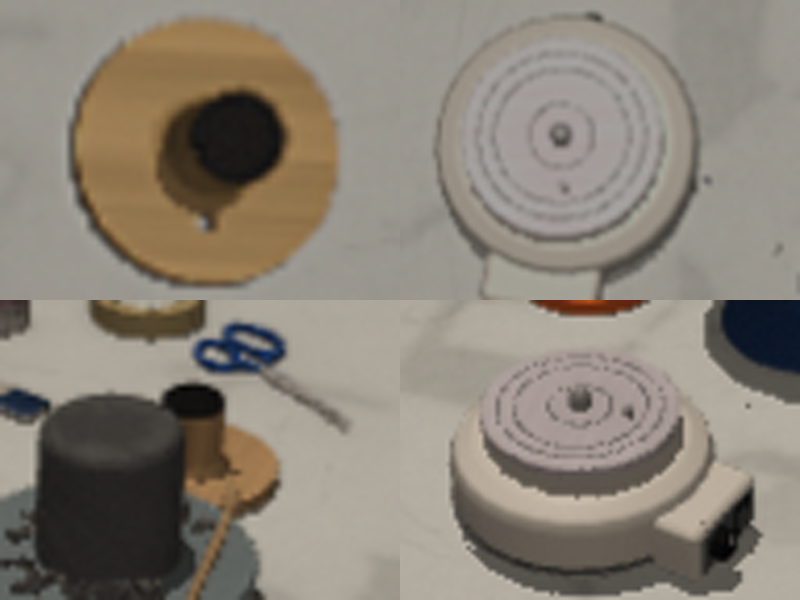

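The zoom shows the drive hole at about top (410,250.5), just below the post. The pin is at top (226.6,231) and side (286.7,239), and the spindle nose is at top (226,218) and side (275,235).

```bash
python3 - <<'E'
from h import *
t=get_image('top');s=get_image('side')
im=t['pixels'];hsv=cv2.cvtColor(im,cv2.COLOR_RGB2HSV)
def blob(m,c,w):
    q=np.zeros_like(m);x,y=c;q[y-w:y+w,x-w:x+w]=m[y-w:y+w,x-w:x+w]
    cs=cv2.findContours(q,0,1)[0];k=max(cs,key=cv2.contourArea);return k
k=blob(cv2.inRange(hsv,(8,70,40),(28,255,255)),(410,239),30)
k=cv2.convexHull(k)
def circ(d,k,z):
    P=np.array([onz(d,p,z)[:2] for p in k.reshape(-1,2)])
    A=np.c_[2*P,np.ones(len(P))];x=np.linalg.lstsq(A,(P**2).sum(1),rcond=None)[0]
    r=np.hypot(*(P-x[:2]).T);return x[:2],r.mean(),r.std()
print('bat',circ(t,k,15))
kb=blob(cv2.inRange(hsv,(0,0,0),(179,255,48)),(414,237),12)
print('pad',circ(t,cv2.convexHull(kb),76.5))
h=(410.1,250.3);H=onz(t,h,12);print('hole',H)
# wheel: head vs housing by saturation
for y in (218,): print(hsv[y,190:262].tolist()[::3])
kh=blob(cv2.morphologyEx(cv2.inRange(hsv,(0,0,90),(179,22,255)),3,np.ones((3,3))),(227,216),26)
print('head',circ(t,cv2.convexHull(kh),94))
for n,d,uv,z in(('noseT',t,(225.9,217.9),108),('noseS',s,(275.2,234.8),108),('pinT',t,(226.6,230.9),101),('pinS',s,(286.7,238.9),101)):print(n,onz(d,uv,z))
print('wheelframe pod px',onz(t,(221,256),60))
print('pot',onz(t,(324,243),214), 'bw', onz(t,(320,246),113))
E
```

```text
bat (array([ 498.63186853, -414.10052185]), np.float64(69.46680180034298), np.float64(0.45215103866648054))
pad (array([ 497.76031171, -411.65209655]), np.float64(22.67249825524535), np.float64(0.7081890742418349))
hole [ 461.23758    -415.54001137   12.        ]
[[19, 18, 155], [20, 19, 157], [18, 35, 125], [17, 31, 154], [6, 16, 157], [8, 14, 145], [11, 13, 154], [9, 16, 164], [6, 16, 162], [3, 15, 153], [8, 17, 164], [11, 20, 102], [13, 20, 112], [8, 17, 165], [7, 15, 149], [11, 13, 163], [11, 13, 163], [10, 10, 151], [9, 11, 164], [11, 12, 164], [23, 22, 140], [17, 32, 157], [16, 33, 148], [22, 20, 142]]
head (array([550.21152215, 173.72846443]), np.float64(76.5704443577136), np.float64(0.999236789882484))
noseT [550.6514218  173.34778895 108.        ]
noseS [547.92494738 181.16650556 108.        ]
pinT [511.70804661 171.1033488  101.        ]
pinS [510.69926734 179.12124027 101.        ]
wheelframe pod px [438.59226552 190.78343744  60.        ]
pot [ 463.1589238  -113.21907087  214.        ] bw [ 464.99825605 -111.88987099  113.        ]
```

Call:
{"name": "step_arm", "arguments": {
  "targets": [
    [[0.69,0.386,-0.2,0,0,0,1],[0.69,0.386,-0.2,0,0,0,1],[0.69,0.386,-0.2,0,0,0,1],[0.69,0.386,-0.2,0,0,0,1],[0.69,0.386,-0.2,0,0,0,1]]
  ]
}}

```text
t: 0.82
ee_pos: [325.6, -509.0, 354.2]
orientation: [-3.118, -0.385, 0.0]
ft_force: [0.6, -0.7, -0.3]
width: 87.9
grasp_force: 0.0
```

Call:
{"name": "step_arm", "arguments": {
  "targets": [
    [[0.69,0.386,-0.2,0,0,0,1],[0.69,0.386,-0.2,0,0,0,1],[0.69,0.386,-0.2,0,0,0,1],[0.69,0.386,-0.2,0,0,0,1],[0.69,0.386,-0.2,0,0,0,1]]
  ]
}}

```text
t: 1.45
ee_pos: [498.2, -412.5, 304.2]
orientation: [-3.118, -0.385, 0.0]
ft_force: [-0.4, -0.9, -0.3]
width: 87.5
grasp_force: 0.0
```

Call:
{"name": "step_arm", "arguments": {
  "targets": [
    [[0,0,0,0,0,0,1],[0,0,0,0,0,0,1],[0,0,0,0,0,0,1],[0,0,0,0,0,0,1],[0,0,0,0,0,0,1]]
  ]
}}

```text
t: 2.08
ee_pos: [496.6, -413.7, 305.0]
orientation: [3.118, 0.384, 0.0]
ft_force: [-0.3, -0.5, 0.1]
width: 88.1
grasp_force: 0.0
```

Call:
{"name": "step_arm", "arguments": {
  "targets": [
    [[0.02,0,-0.4,0,0,0,1],[0,0,-0.4,0,0,0,1],[0,0,-0.4,0,0,0,1],[0,0,-0.4,0,0,0,1],[0,0,-0.32,0,0,0,1]]
  ]
}}

```text
t: 2.7
ee_pos: [497.9, -413.0, 206.7]
orientation: [-3.117, -0.385, 0.002]
ft_force: [-0.9, 0.3, 0.3]
width: 87.7
grasp_force: 0.0
```

Call:
{"name": "step_arm", "arguments": {
  "targets": [
    [[0,0,0,0,0,0,1],[0,0,0,0,0,0,0.3],[0,0,0,0,0,0,0.3],[0,0,0,0,0,0,0.3],[0,0,0,0,0,0,0.3]]
  ]
}}

```text
t: 3.32
ee_pos: [498.4, -413.6, 209.3]
orientation: [3.116, 0.385, 0.002]
ft_force: [0.3, -2.6, -0.4]
width: 51.8
grasp_force: 1.2
```

Call:
{"name": "step_arm", "arguments": {
  "targets": [
    [[0,0,0,0,0,0,0.3],[0,0,0,0,0,0,0.3],[0,0,0,0,0,0,0.3],[0,0,0,0,0,0,0.3],[0,0,0,0,0,0,0.3]]
  ]
}}

```text
t: 3.95
ee_pos: [498.4, -413.7, 209.3]
orientation: [3.117, 0.385, 0.002]
ft_force: [1.0, -3.9, 5.7]
width: 49.6
grasp_force: 30.0
```

Call:
{"name": "step_arm", "arguments": {
  "targets": [
    [[0,0,0.4,0,0,0,0.3],[0,0,0.8,0,0,0,0.3],[0,0,1,0,0,0,0.3],[0,0,1,0,0,0,0.3],[0,0,1,0,0,0,0.3]]
  ]
}}

```text
t: 4.58
ee_pos: [497.4, -412.2, 420.1]
orientation: [-3.115, -0.385, 0.003]
ft_force: [0.2, -0.1, -4.2]
width: 49.9
grasp_force: 30.0
```

Call:
{"name": "step_arm", "arguments": {
  "targets": [
    [[0,0,1,0,0,0,0.3],[0,0.2,0.2,0,0,0,0.3],[0.1,0.6,0,0,0,0,0.3],[0.1,0.8,0,0,0,0,0.3],[0.1,0.8,0,0,0,0,0.3]]
  ]
}}

```text
t: 5.2
ee_pos: [512.2, -291.0, 476.1]
orientation: [-3.114, -0.384, 0.006]
ft_force: [0.7, 0.4, -3.7]
width: 49.9
grasp_force: 30.0
```

Call:
{"name": "step_arm", "arguments": {
  "targets": [
    [[0.1,0.8,0,0,0,0,0.3],[0.1,0.8,0,0,0,0,0.3],[0.1,0.8,0,0,0,0,0.3],[0.1,0.8,0,0,0,0,0.3],[0.1,0.8,0,0,0,0,0.3]]
  ]
}}

```text
t: 5.82
ee_pos: [536.9, -91.1, 476.3]
orientation: [-3.116, -0.385, 0.007]
ft_force: [0.6, -0.0, -3.7]
width: 49.5
grasp_force: 30.0
```

Call:
{"name": "step_arm", "arguments": {
  "targets": [
    [[0.1,0.8,0,0,0,0,0.3],[0.1,0.8,0,0,0,0,0.3],[0.04,0.8,0,0,0,0,0.3],[0,0.8,0,0,0,0,0.3],[0,0.74,0,0,0,0,0.3]]
  ]
}}

```text
t: 6.45
ee_pos: [548.5, 105.5, 476.2]
orientation: [-3.118, -0.386, 0.008]
ft_force: [0.3, -0.1, -3.8]
width: 49.9
grasp_force: 30.0
```

Call:
{"name": "step_arm", "arguments": {
  "targets": [
    [[0,0.8,0,0,0,0,0.3],[0,0.4,0,0,0,0,0.3],[0,0,0,0,0,0,0.3],[0,0,0,0,0,0,0.3],[0,0,0,0,0,0,0.3]]
  ]
}}

```text
t: 7.08
ee_pos: [550.1, 162.8, 478.4]
orientation: [3.118, 0.383, -0.001]
ft_force: [0.4, -0.1, -3.5]
width: 49.5
grasp_force: 30.0
```

Call:
{"name": "step_arm", "arguments": {
  "targets": [
    [[0,0.2,-0.6,0,0,0,0.3],[0,0,-0.7,0,0,0,0.3],[0,0,-0.7,0,0,0,0.3],[0,0,-0.5,0,0,0,0.3],[0,0,-0.36,0,0,0,0.3]]
  ]
}}

```text
t: 7.7
ee_pos: [550.1, 173.0, 334.6]
orientation: [3.118, 0.383, -0.001]
ft_force: [-0.1, -0.8, -3.5]
width: 49.9
grasp_force: 30.0
```

Call:
{"name": "step_arm", "arguments": {
  "targets": [
    [[0,0,0,0,0,0,0.3],[0,0,0,0,0,0,0.3],[0,0,0,0,0,0,0.3],[0,0,0,0,0,0,0.3],[0,0,0,0,0,0,0.3]]
  ]
}}

```text
t: 8.32
ee_pos: [550.1, 173.9, 336.1]
orientation: [-3.118, -0.385, -0.001]
ft_force: [-0.2, 0.4, -4.2]
width: 49.4
grasp_force: 30.0
```

```bash
python3 - <<'E'
from h import *
t=shot('top');s=shot('side');o=readout.get_obs();print(o['ee_pos'],o['orientation'],o['ft_force'],o['moment'])
z=o['ee_pos'][2]-209.3;print('under',z)
np.savez('s1.npz',t=t['pixels'],s=s['pixels'])
f=lambda im,x,y,w,h:cv2.resize(im[y:y+h,x:x+w,::-1],(400,300),interpolation=cv2.INTER_CUBIC)
c=lambda d,p:tuple((proj(d,[p])[0]-[48,42]).astype(int))
a=c(t,(550,173,z));b=c(s,(550,173,z));print(a,b)
cv2.imwrite('pics/z1.png',np.hstack([f(t['pixels'],*a,96,72),f(s['pixels'],*b,96,72)]))
E
```

```text
[550.08963665 173.85007722 335.86639597] [-3.11783829e+00 -3.85265249e-01 -4.89855942e-04] [-0.2904893  -0.36077143 -4.06967582] [-0.00227263  0.00594349 -0.03296352]
under 126.56639596960173
(np.int64(177), np.int64(175)) (np.int64(227), np.int64(186))
```

View pics/z1.png

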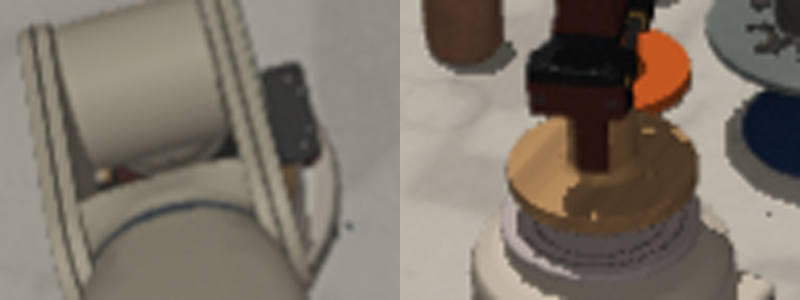

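The top view is blocked by the arm. The side view shows the chuck held level above the wheel, with a bright spot (possibly the hole) right of the post at about (287,217). I'll check the chuck against the wheel in the side camera.

```bash
python3 - <<'E'
from h import *
s=get_image('side');z=126.0
im=s['pixels'];hsv=cv2.cvtColor(im,cv2.COLOR_RGB2HSV)
m=cv2.inRange(hsv,(8,80,40),(25,255,255));q=np.zeros_like(m);q[211:246,248:300]=m[211:246,248:300]
k=cv2.convexHull(max(cv2.findContours(q,0,1)[0],key=cv2.contourArea)).reshape(-1,2);print(k.tolist())
def circ(k,zz,r=None):
    P=np.array([onz(s,p,zz)[:2] for p in k]);A=np.c_[2*P,np.ones(len(P))]
    x=np.linalg.lstsq(A,(P**2).sum(1),rcond=None)[0];rr=np.hypot(*(P-x[:2]).T);return x[:2],rr.mean(),rr.std()
# side extremes are bat top edge; front may be the lower edge
up=[p for p in k if p[1]<232]
print('bat',circ(up,z+15),circ(k,z+15))
print('hole?',onz(s,(287,217.2),z+15), onz(s,(274.3,237),z+15))
print('hole expected px',proj(s,[[512.5,171.5,z+15]]))
b=cv2.imread('pics/side0.png')[...,::-1].copy();h0=cv2.cvtColor(b,cv2.COLOR_RGB2HSV)
for x in (275,): print('col',h0[205:265:1,x].tolist()[::2])
# head: low-saturation pinkish
hm=((h0[...,1]<23)&(h0[...,2]>100)).astype(np.uint8)*255;q=np.zeros_like(hm);q[222:258,248:302]=hm[222:258,248:302]
k2=cv2.convexHull(max(cv2.findContours(cv2.morphologyEx(q,2,np.ones((3,3))),0,1)[0],key=cv2.contourArea)).reshape(-1,2)
print('head',circ(k2,94),k2.min(0),k2.max(0))
E
```

```text
[[292, 211], [296, 219], [297, 222], [297, 231], [296, 233], [293, 236], [290, 238], [288, 239], [282, 241], [266, 241], [263, 240], [259, 238], [255, 234], [254, 232], [253, 229], [253, 223], [254, 221], [258, 217], [263, 213], [283, 211]]
bat (array([549.99081355, 166.39537789]), np.float64(70.75469023998737), np.float64(5.0256600865449785)) (array([546.08843229, 176.28258356]), np.float64(75.78445684530116), np.float64(5.437939248615879))
hole? [531.57220612 124.63614625 141.        ] [527.33258563 231.78059307 141.        ]
hole expected px [[286.8407475  226.80700601]]
col [[9, 212, 137], [10, 212, 188], [10, 212, 188], [10, 212, 183], [9, 213, 102], [11, 106, 115], [19, 24, 178], [19, 24, 178], [20, 26, 180], [17, 26, 175], [11, 28, 145], [6, 25, 142], [8, 27, 167], [7, 28, 163], [12, 28, 136], [14, 30, 94], [9, 25, 71], [8, 28, 165], [7, 27, 162], [8, 28, 166], [7, 26, 168], [7, 23, 146], [9, 27, 149], [7, 26, 168], [9, 28, 91], [17, 45, 91], [16, 42, 91], [16, 39, 182], [17, 37, 191], [18, 40, 187]]Traceback (most recent call last):
  File "<stdin>", line 18, in <module>
ValueError: max() iterable argument is empty
```

Call:
{"name": "step_arm", "arguments": {
  "targets": [
    [[0,0,-0.08,0,0,0,0.3],[0,0,-0.08,0,0,0,0.3],[0,0,-0.07,0,0,0,0.3],[0,0,-0.06,0,0,0,0.3],[0,0,-0.04,0,0,0,0.3]]
  ]
}}

```text
t: 9.1
ee_pos: [550.1, 173.8, 318.9]
orientation: [3.118, 0.385, -0.0]
ft_force: [0.3, -0.4, -2.9]
width: 49.8
grasp_force: 30.0
```

Call:
{"name": "step_arm", "arguments": {
  "targets": [
    [[0,0,-0.02,0,0,0,0.3],[0,0,-0.02,0,0,0,0.3],[0,0,-0.02,0,0,0,0.3],[0,0,0,0,0,0,0.3],[0,0,0,0,0,0,0.3]]
  ]
}}

```text
t: 9.72
ee_pos: [550.1, 173.8, 316.2]
orientation: [-3.118, -0.385, -0.0]
ft_force: [-0.5, 0.5, -4.1]
width: 49.5
grasp_force: 30.0
```

Underside is now at about 107. I continue down at 1 mm per row.

Call:
{"name": "step_arm", "arguments": {
  "targets": [
    [[0,0,-0.02,0,0,0,0.3],[0,0,-0.02,0,0,0,0.3],[0,0,-0.02,0,0,0,0.3],[0,0,0,0,0,0,0.3],[0,0,0,0,0,0,0.3]]
  ]
}}

```text
t: 10.35
ee_pos: [550.3, 173.9, 313.4]
orientation: [-3.118, -0.385, -0.001]
ft_force: [0.5, 1.0, -2.0]
width: 49.6
grasp_force: 30.0
```

Call:
{"name": "step_arm", "arguments": {
  "targets": [
    [[0,0,-0.02,0,0,0,0.3],[0,0,-0.02,0,0,0,0.3],[0,0,0,0,0,0,0.3],[0,0,0,0,0,0,0.3],[0,0,0,0,0,0,0.3]]
  ]
}}

```text
t: 10.98
ee_pos: [550.7, 174.2, 311.5]
orientation: [-3.117, -0.385, -0.004]
ft_force: [4.7, 4.2, -1.6]
width: 49.9
grasp_force: 30.0
```

The taper touches and pushes the chuck toward +x and +y, so I follow it.

Call:
{"name": "step_arm", "arguments": {
  "targets": [
    [[0.02,0.016,0,0,0,0,0.3],[0,0,-0.02,0,0,0,0.3],[0,0,-0.02,0,0,0,0.3],[0,0,0,0,0,0,0.3],[0,0,0,0,0,0,0.3]]
  ]
}}

```text
t: 11.6
ee_pos: [551.4, 174.7, 309.9]
orientation: [-3.118, -0.385, -0.002]
ft_force: [2.8, 2.6, 4.7]
width: 49.5
grasp_force: 30.0
```

Underside is at about 100.6, so it seems to rest on the pin at about 8 N. I sweep the turn gently.

Call:
{"name": "step_arm", "arguments": {
  "targets": [
    [[0.006,0.006,0,0,0,0.2,0.3],[0,0,0,0,0,0.2,0.3],[0,0,0,0,0,0.2,0.3],[0,0,0,0,0,0.2,0.3],[0,0,0,0,0,0.2,0.3]]
  ]
}}

```text
t: 12.22
ee_pos: [551.3, 175.4, 309.7]
orientation: [-3.101, -0.493, -0.0]
ft_force: [0.3, 5.0, 3.5]
width: 49.9
grasp_force: 30.0
```

```bash
python3 -c "
from h import *
o=readout.get_obs();print(o['ee_pos'],o['ft_force'],o['moment'],o['orientation'])"
```

```text
[551.33670151 175.3694865  309.65832826] [0.33127431 4.99208422 3.45502783] [ 0.96976385  0.02521161 -0.2418019 ] [-3.10141417e+00 -4.92834048e-01 -1.98061739e-04]
```

Fy of +5 N and Mz of -0.24 N m suggest the hole edge is already catching the pin. I turn back and press down a little.

Call:
{"name": "step_arm", "arguments": {
  "targets": [
    [[0,0,0,0,0,-0.25,0.3],[0,0,0,0,0,-0.25,0.3],[0,0,-0.02,0,0,0,0.3],[0,0,0,0,0,0,0.3],[0,0,0,0,0,0,0.3]]
  ]
}}

```text
t: 12.85
ee_pos: [551.7, 174.8, 309.2]
orientation: [3.111, 0.438, 0.001]
ft_force: [-0.2, 1.9, 9.7]
width: 49.9
grasp_force: 30.0
```

```bash
python3 -c "
from h import *
o=readout.get_obs();print(o['ee_pos'],o['ft_force'],o['moment'],o['orientation'])"
```

```text
[551.65865461 174.82633625 309.1559154 ] [-0.21546826  1.94647031  9.71987228] [0.34982915 0.39212991 0.04733988] [3.11068814e+00 4.38252961e-01 1.20780019e-03]
```

The vertical load sits at the pin side, so the hole has not engaged yet. I keep sweeping the turn the other way.

Call:
{"name": "step_arm", "arguments": {
  "targets": [
    [[0,0,0,0,0,-0.2,0.3],[0,0,0,0,0,-0.2,0.3],[0,0,0,0,0,-0.2,0.3],[0,0,0,0,0,-0.2,0.3],[0,0,0,0,0,-0.2,0.3]]
  ]
}}

```text
t: 13.48
ee_pos: [551.6, 174.8, 309.2]
orientation: [3.124, 0.33, 0.001]
ft_force: [-0.2, 1.9, 11.4]
width: 49.5
grasp_force: 30.0
```

```bash
python3 -c "
from h import *
o=readout.get_obs();print(o['ee_pos'],o['ft_force'],o['moment'],o['orientation'])"
```

```text
[551.63957611 174.79305674 309.17385478] [-0.17464149  1.91391008 11.42066979] [0.29723975 0.49158516 0.33819116] [3.12369714e+00 3.29976997e-01 1.12281632e-03]
```

```bash
python3 - <<'E'
from h import *
s=shot('side')['pixels'];x,y=246,205
cv2.imwrite('pics/z2.png',cv2.resize(s[y:y+45,x:x+60,::-1],(800,600),interpolation=cv2.INTER_CUBIC))
E
```

```text
(no output)
```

View pics/z2.png

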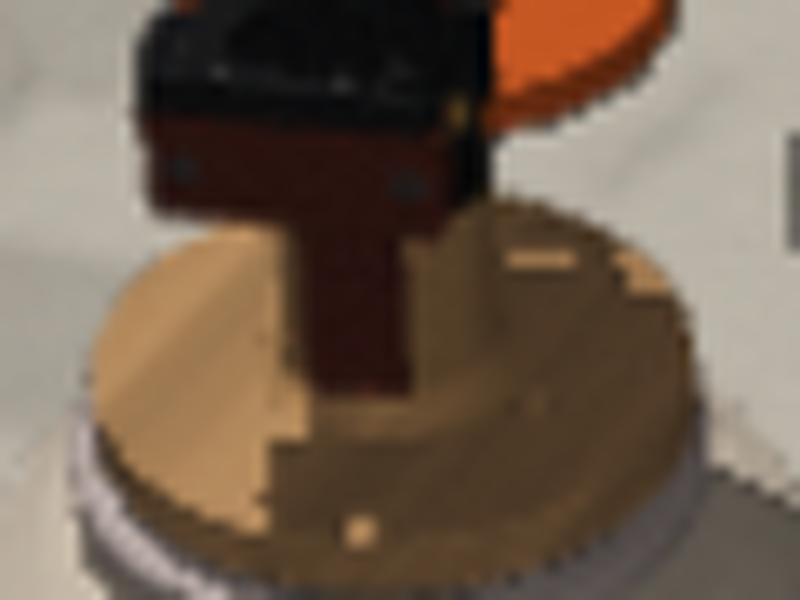

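The chuck is on the nose and nearly seated. The hole appears faintly in shade at about side (286.5,235). I'll compute its direction.

```bash
python3 - <<'E'
from h import *
s=get_image('side')
print(cv2.cvtColor(s['pixels'],cv2.COLOR_RGB2GRAY)[231:240,280:294])
# side-camera bias: nose base/pin refs
for a in range(170,200,4):
    r=np.radians(a);print(a,proj(s,[[551.2+38*np.cos(r),174.3+38*np.sin(r),115]])[0].round(1),'pin top',proj(s,[[550.5+38*np.cos(r),173.8+38*np.sin(r),101]])[0].round(1))
print(proj(s,[[550.5,173.8,108],[550.5,173.8,103]]))
E
```

```text
[[64 62 59 58 59 61 60 59 58 60 60 61 61 61]
 [65 66 65 63 61 61 61 56 60 60 61 61 61 62]
 [69 70 67 66 63 61 60 60 60 62 63 61 60 60]
 [76 72 69 66 63 62 66 62 60 62 62 61 61 63]
 [74 71 68 63 54 64 68 59 60 62 61 60 62 64]
 [70 66 61 59 59 63 62 62 62 62 61 62 63 65]
 [63 61 59 60 61 59 61 62 62 61 61 63 65 64]
 [62 59 59 61 62 62 63 61 61 60 63 65 64 61]
 [60 59 61 62 62 61 62 60 61 62 65 65 63 61]]
170 [285.4 235.3] pin top [285.8 239. ]
174 [285.9 234.9] pin top [286.3 238.5]
178 [286.3 234.4] pin top [286.7 238. ]
182 [286.6 233.9] pin top [287.  237.5]
186 [286.9 233.4] pin top [287.3 237. ]
190 [287.1 232.9] pin top [287.5 236.5]
194 [287.3 232.4] pin top [287.6 236. ]
198 [287.4 231.9] pin top [287.7 235.5]
[[275.39842717 233.27486741]
 [275.45241848 234.57499629]]
```

The side view suggests the hole needs a positive turn. I reduce pressure so the head isn't dragged, and sweep positive.

Call:
{"name": "step_arm", "arguments": {
  "targets": [
    [[0,-0.01,0.02,0,0,0.25,0.3],[0,0,0,0,0,0.25,0.3],[0,0,0,0,0,0.25,0.3],[0,0,0,0,0,0.25,0.3],[0,0,0,0,0,0.25,0.3]]
  ]
}}

```text
t: 14.2
ee_pos: [551.6, 174.4, 309.0]
orientation: [-3.107, -0.468, -0.001]
ft_force: [4.1, 4.1, -1.2]
width: 50.1
grasp_force: 30.0
```

Call:
{"name": "step_arm", "arguments": {
  "targets": [
    [[0,0,0,0,0,0.2,0.3],[0,0,0,0,0,0.2,0.3],[0,0,0,0,0,0.2,0.3],[0,0,0,0,0,0.2,0.3],[0,0,0,0,0,0,0.3]]
  ]
}}

```text
t: 14.82
ee_pos: [551.6, 174.7, 308.8]
orientation: [-3.092, -0.552, -0.001]
ft_force: [3.9, 6.2, -2.2]
width: 49.6
grasp_force: 30.0
```

```bash
python3 -c "
from h import *
o=readout.get_obs();print(o['ee_pos'],o['ft_force'],o['moment'],o['orientation'])"
```

```text
[551.5853639  174.7000013  308.82113033] [ 3.87285592  6.18486764 -2.20819634] [ 1.36901747 -0.65554266 -0.26135098] [-3.09180318e+00 -5.51936356e-01 -1.06665338e-03]
```

It dropped (less vertical force, lower z) and the torque now comes from the pin wall, so the pin is entering the hole. I ease the turn back and lower.

Call:
{"name": "step_arm", "arguments": {
  "targets": [
    [[0.01,0.01,0,0,0,-0.3,0.3],[0,0,0,0,0,-0.3,0.3],[0,0,-0.02,0,0,0,0.3],[0,0,-0.02,0,0,0,0.3],[0,0,0,0,0,0,0.3]]
  ]
}}

```text
t: 15.45
ee_pos: [551.8, 174.8, 306.9]
orientation: [3.103, 0.488, -0.001]
ft_force: [2.0, 3.0, -3.0]
width: 49.5
grasp_force: 30.0
```

```bash
python3 -c "
from h import *
o=readout.get_obs();print(o['ee_pos'],o['ft_force'],o['moment'],o['orientation'])"
```

```text
[551.7502964  174.77329456 306.91894059] [ 1.96074698  2.97184255 -2.97440648] [ 0.42945617 -0.39574794 -0.02998169] [ 3.10313216e+00  4.88464211e-01 -9.57016053e-04]
```

Going in freely at z 306.9 with no vertical load. I continue down about 4 mm, since home is near 303.3.

Call:
{"name": "step_arm", "arguments": {
  "targets": [
    [[0.01,0.01,-0.02,0,0,0,0.3],[0,0,-0.02,0,0,0,0.3],[0,0,-0.02,0,0,0,0.3],[0,0,0,0,0,0,0.3],[0,0,0,0,0,0,0.3]]
  ]
}}

```text
t: 16.08
ee_pos: [552.3, 175.3, 304.1]
orientation: [3.103, 0.488, -0.001]
ft_force: [0.5, 0.7, -4.2]
width: 49.7
grasp_force: 30.0
```

Call:
{"name": "step_arm", "arguments": {
  "targets": [
    [[0,0,-0.01,0,0,0,0.3],[0,0,-0.01,0,0,0,0.3],[0,0,0,0,0,0,0.3],[0,0,0,0,0,0,0.3],[0,0,0,0,0,0,0.3]]
  ]
}}

```text
t: 16.7
ee_pos: [552.4, 175.4, 303.3]
orientation: [-3.103, -0.488, -0.0]
ft_force: [-2.2, 0.1, -0.0]
width: 49.8
grasp_force: 30.0
```

Call:
{"name": "step_arm", "arguments": {
  "targets": [
    [[0,0,-0.01,0,0,0,0.3],[0,0,-0.01,0,0,0,0.3],[0,0,0,0,0,0,0.3],[0,0,0,0,0,0,0.3],[0,0,0,0,0,0,0.3]]
  ]
}}

```text
t: 17.32
ee_pos: [552.3, 175.4, 303.2]
orientation: [3.103, 0.488, 0.0]
ft_force: [-5.0, -1.2, 9.5]
width: 49.7
grasp_force: 30.0
```

```bash
python3 -c "
from h import *
o=readout.get_obs();print(o['ee_pos'],o['ft_force'],o['moment'],o['orientation'])"
```

```text
[552.34799494 175.44420523 303.19951427] [-4.96158825 -1.15308824  9.52108938] [-0.52591676  0.67124037 -0.04234421] [3.10335606e+00 4.88494930e-01 3.15686788e-04]
```

Firm stop at z 303.2, exactly 94 mm above the table grasp height, so the chuck is home. I ease the pressure, open, and retreat straight up.

Call:
{"name": "step_arm", "arguments": {
  "targets": [
    [[0,0,0.02,0,0,0,0.3],[0,0,0,0,0,0,0.5],[0,0,0,0,0,0,0.75],[0,0,0,0,0,0,1],[0,0,0,0,0,0,1]]
  ]
}}

```text
t: 17.95
ee_pos: [552.5, 175.4, 303.2]
orientation: [-3.103, -0.488, -0.0]
ft_force: [-0.4, -0.1, 0.2]
width: 76.2
grasp_force: 0.0
```

Call:
{"name": "step_arm", "arguments": {
  "targets": [
    [[0,0,0,0,0,0,1],[0,0,0,0,0,0,1],[0,0,0,0,0,0,1],[0,0,0,0,0,0,1],[0,0,0,0,0,0,1]]
  ]
}}

```text
t: 18.58
ee_pos: [552.4, 175.4, 303.2]
orientation: [-3.103, -0.488, 0.0]
ft_force: [-0.1, 0.8, 0.3]
width: 87.7
grasp_force: 0.0
```

Call:
{"name": "step_arm", "arguments": {
  "targets": [
    [[0,0,0.3,0,0,0,1],[0,0,0.6,0,0,0,1],[0,0,0.8,0,0,0,1],[0,0,0.8,0,0,0,1],[0,0,0.8,0,0,0,1]]
  ]
}}

```text
t: 19.2
ee_pos: [552.1, 175.3, 470.7]
orientation: [-3.103, -0.488, -0.002]
ft_force: [0.8, 0.5, -0.7]
width: 87.7
grasp_force: 0.0
```

Call:
{"name": "step_arm", "arguments": {
  "targets": [
    [[-0.6,-0.6,0.6,0,0,0,1],[-0.6,-0.6,0,0,0,0,1],[-0.6,-0.6,0,0,0,0,1],[-0.6,-0.6,0,0,0,0,1],[0,0,0,0,0,0,1]]
  ]
}}

```text
t: 19.82
ee_pos: [430.6, 54.2, 499.3]
orientation: [3.104, 0.485, 0.002]
ft_force: [0.4, 0.4, 0.5]
width: 87.5
grasp_force: 0.0
```

```bash
python3 - <<'E'
from h import *
s=shot('side')['pixels'];t=shot('top')['pixels']
f=lambda im,x,y:cv2.resize(im[y:y+72,x:x+96,::-1],(400,300),interpolation=cv2.INTER_CUBIC)
cv2.imwrite('pics/z3.png',np.hstack([f(t,180,180),f(s,228,185)]))
E
```

```text
(no output)
```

View pics/z3.png

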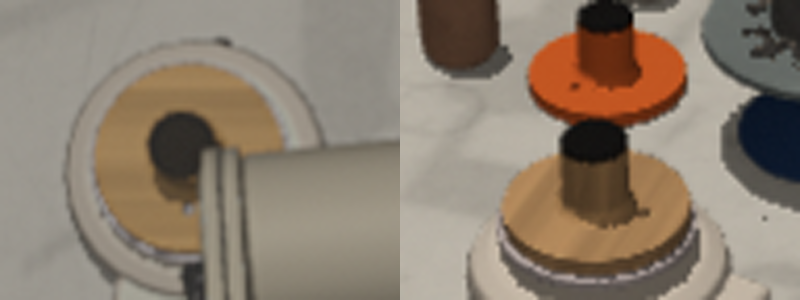

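The chuck sits flat and concentric on the head in both views, with the hole on the pin side (crop (188,208) in the top view), and the gripper is clear. I'll hand the job in.

```bash
python3 -c "
from workcell import ctrl
print(ctrl.close_job())"
```

```text
the job is handed in; nothing more can be done
None
```

The trimming chuck is on the wheel with its drive hole over the pin; it stopped firmly 94 mm above its table height and looked flat and centred in both views. The arm is clear and the job was handed in at about 20 s; no verdict came back.

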